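# Put the tray rocker into third gear

### The job

Put the specimen-tray rocker into third gear: push its black-knobbed gear lever through the H-shaped gate, out of the left-hand side into the middle channel, across to the right, then forward (away from the robot) all the way to the end of the far right slot, and come away leaving it there. Only push the lever with the fingertips or the outside of the fingers, never taking the knob or stick between them, and leave the other things on and around the machine where they stand.

Things in the scene. Friction and masses are not known exactly. Their poses are not given: they have to be found in the camera images.
- rocker: Tray rocker, fixed to the bench. Origin on the bench right under the gear lever's pivot; x points forward (away from the robot), y left, z up. White gearbox 200 (x) x 170 (y) mm centred on the origin, top 84 mm high, gate plate on it. On its left a platform carries an open steel tray 200 x 220 mm, centre at y = 225 mm, rim 114 mm high.
- gate (a point): Centre of the top of the steel gate plate (112 x 112 mm), 96 mm above the rocker's origin, axes as the rocker. H opening: legs along x, centred 21 mm left and right of the middle, joined by a 20 mm wide channel along y. Steel tongues 20 mm wide part the legs at the far and near side. First gear is far left, second near left, third far right, fourth near right.
- knob (a point): Centre of the black ball knob (36 mm diameter), 150 mm from the pivot, which lies 30 mm above the rocker's origin; z points up along the 12 mm thick stick. With f = gear_fore, a = gear_across the knob centre in the rocker's frame is (150 sin f cos a, -150 sin a, 30 + 150 cos f cos a) mm: 161 to 180 mm high.
- gear_fore (a joint): Fore-and-aft tilt of the lever (rad): 0 upright in the middle channel, positive leaning forward (rocker +x), stops at -0.36 and 0.36. It starts anywhere along the left leg. The lever can change sides only with this within about 0.06 of 0. Stays where it is left; a push of about 2 to 3 N at the knob moves it. In third gear it reads 0.29 to 0.36.
- gear_across (a joint): Sideways tilt of the lever (rad): positive leaning to the right (rocker -y), stops at -0.36 and 0.36. It starts at about -0.33 (left leg); in the right leg it reads 0.27 to 0.36. Stays where it is left; a push of about 2 to 3 N at the knob moves it.
- wash_bottle: White plastic wash bottle, 68 mm diameter, 190 mm tall with its thin bent spout; stands on the bench right of the gearbox. Origin at the centre of its underside.
- jar_a: Small capped glass specimen jar, 44 mm diameter, 55 mm tall, standing in the rocker's tray. Origin at the centre of its underside.
- jar_b: Small capped glass specimen jar, 48 mm diameter, 65 mm tall, on the bench at the gearbox's near right. Origin at the centre of its underside.
- beaker: Glass beaker, 64 mm diameter, 85 mm tall, on the bench beyond the gearbox. Origin at the centre of its underside.
- dishes: Stack of clear culture dishes, 90 mm diameter, 41 mm tall, on the bench at the right. Origin at the centre of its underside.
- forceps: Steel forceps lying flat on the bench in front of the gearbox, about 120 mm long, 5 mm thick. Origin at the middle, underside.

How it is judged:
On the way, in this order (a step that is already met when the one before it is completed fails the run):
1. the lever has come across through the middle channel to the right-hand side (value of joint gear_across above 0.25 rad and value of joint gear_fore between -0.12 and 0.12 rad).
2. the lever is fully forward in the far right slot (value of joint gear_fore above 0.29 rad and value of joint gear_across above 0.25 rad), for 0.2 s.
At the end, for the whole second after the job is handed in: The lever rests in the far right slot (gear_fore above 0.29 rad, gear_across above 0.25 rad), at rest and let go, and every other thing is within 25 mm of where it stood (all of step 2 and velocity of joint gear_fore between -0.05 and 0.05 rad/s and velocity of joint gear_across between -0.05 and 0.05 rad/s and distance of each of wash_bottle, jar_a, jar_b, beaker, dishes, forceps from where it was at the start of the episode below 0.025 m); the robot touches nothing.
It fails at once if the knob or stick is taken between the fingers (x of the grasp point in the frame of knob between -0.01 and 0.01 m and y of the grasp point in the frame of knob between -0.01 and 0.01 m and z of the grasp point in the frame of knob between -0.07 and 0.028 m).
It fails at once if one of the other things is lifted, carried or pushed away (moved more than 40 mm) (distance of any of wash_bottle, jar_a, jar_b, beaker, dishes, forceps from where it was at the start of the episode above 0.04 m).
It also fails if it takes over 51 s, if anything falls off the work surface, if the arm or the gripper's body presses on something with over 40 N, if the wrist force passes 120 N, or if a joint passes its speed limit or range.

### The arm

A 7-joint arm with a two-finger parallel gripper is mounted at the origin on the work surface. World frame = base frame: x ahead of the robot, y to its left, z up, the work surface at z = 0. Lengths are in m, angles in rad, forces in N, time in s.
With the tool pointing down it reaches from about 0.4 to 0.85 m from the base axis. Payload 6.9 kg.
Tool frame: the origin (TCP) lies midway between the tips of the shut fingers; the grasp point (between the pads) lies behind it (ctrl.pinch_z is the z of the grasp point in the tool frame, in m); z points along the fingers, y is the direction in which the jaws open and shut (so a half turn about z gives the same grasp; the last joint's range is limited). The gripper opens to 85 mm and grips with 20 to 120 N. Pads are 22 mm wide; open, the fingers measure 114 mm over their backs; the gripper's body (76 mm by 85 mm) begins 54 mm behind the grasp point. The pads swing forward as they close: fully open they stand 13 mm farther back than shut.
Start: joints at [-1.097, 0.507, -0.238, 1.5, 0.126, 1.149, -0.155], TCP at [0.225, 0.583, 0.201] pointing down, gripper open.
Joint ranges: [-3.08, 3.08], [-0.24, 2.05], [-1.43, 1.35], [0, 2.5], [-1.52, 4.66], [0.17, 1.96], [-2.89, 2.89]. Speed limits (rad/s): [2.39, 2.39, 3.14, 3.14, 3.14, 3.14, 3.14].

### API

Orientations are given as a unit quaternion [w, x, y, z].
In Python, from station import ctrl, get_state, vision, ticket, models gives the robot as it stands. Calls block until the motion is done:
- ctrl.movep(position, orientation): joint-space move of the TCP to a pose.
- ctrl.movel(position, frame=None, max_speed=0.15): straight line of the TCP; frame=None keeps the orientation; max_speed is the mean speed in m/s.
- ctrl.set_joints(angles): joint-space move.
- ctrl.ungrasp() and ctrl.close_gripper(force=None): open the fingers fully, or close them until they stop; force is the grip in N (None keeps the last).
- ctrl.pause(seconds).
- ctrl.ik(position, orientation): joint angles nearest the present ones, or None.
- get_state(): the state.
- vision.grab_frame(name): name is "scene" or "top" or "wrist"; returns (picture, depth): 384x512x3 uint8, blue, green, red; 384x512 float32, m along the optical axis (not along the pixel's ray), 0 where there is no reading.
- vision.camera_info(name): a dict with "mtx" (3x3 intrinsics, pixels), "R" (3x3) and "t" (3): a world point X has camera coordinates R X + t; the wrist camera has in their place "hand_eye" (4x4, takes a point from camera to tool coordinates, whose origin is the TCP and whose axes are the flange's). Camera axes: x right, y down, z forward; pixel columns grow to the right and rows downward; lengths in m; the calibration is good to about 2 mm. A picture is of the moment at which its call begins: read the wrist's pose just before it. camera_info takes no time and is no camera call.
A pose or a line that the arm cannot do raises ctrl.Unreachable and nothing moves.
- ticket.close_job(): hands the job in, once; it reports no verdict.
Trained networks look in the newest picture that a camera, given by its name, has taken for a name from the list of things; names that differ only in an ending like _2 or _b are one class to them, and where a whole thing is asked for, a point or a joint stands for the part that bears it (a point fixed in the world has none). Each returns a list of dicts, best first, with "p" (0 to 1); they miss things now and then, are a little off and sometimes report something else, mostly with a low value. They report only what shows in the picture. A call takes as long as a camera call.
- models.recognise(camera, target): "point" ([column, row] in pixels, amid what is visible of it).
- models.masks_of(camera, target): "mask" (384x512 bool, what is visible of it) and "point" ([column, row] in pixels, amid what is visible of it).
The state is a dict: "time": time; "qpos": joint angles; "qd": joint speeds; "tau": joint torques, N m; "tcp_pos": TCP position; "eef_rot": TCP orientation; "contact_force": force on the tool from outside, world axes, zero at the start; "wrist_torque": the same for the moment, N m; "width": finger opening in m.
Only numpy, scipy, OpenCV 4.12 (cv2) and the standard library are available. Lean on these libraries where they do the work, as an engineer would, in place of code of your own. Each camera call takes 0.05 s, during which the arm holds its last target.

## Working session

There is one attempt and no reset: what is moved stays moved. The work goes in short steps, each a Python script; the robot and the scene stay as the last script left them, time stands still between calls to the robot, and variables do not carry over. Pictures are saved under pics/ and viewed, and the job is handed in when it is done.

```bash
mkdir -p pics; ls
python3 - <<'E'
from station import ctrl, get_state, vision
import cv2
s=get_state(); print(s['time'],s['tcp_pos'],s['eef_rot'],s['width'],ctrl.pinch_z)
for n in ('scene','top'):
    im,d=vision.grab_frame(n); cv2.imwrite(f'pics/{n}0.png',im)
    c=vision.camera_info(n); print(n,c['mtx'],c['R'],c['t'])
E
```

```text
pics
0.0 [0.22521403 0.58241812 0.20005541] [-1.44095885e-04  1.83368818e-01  9.83043805e-01 -8.55854765e-04] 0.08527428210064461 -0.0187
scene [[445.06925023   0.         256.89323361]
 [  0.         445.06925023 189.33490644]
 [  0.           0.           1.        ]] [[ 0.10825847  0.9940824   0.00895995]
 [ 0.53613997 -0.05079262 -0.84259958]
 [-0.83715831  0.09602233 -0.53846604]] [-0.04884459 -0.20448275  1.75057332]
top [[454.26248805   0.         259.89771841]
 [  0.         454.26248805 191.67468949]
 [  0.           0.           1.        ]] [[ 0.00721469 -0.99996867 -0.00325641]
 [-0.99690777 -0.0069377  -0.07827368]
 [ 0.07824863  0.00381106 -0.99692659]] [-0.00786505  0.57642879  1.20343591]
```

View pics/scene0.png

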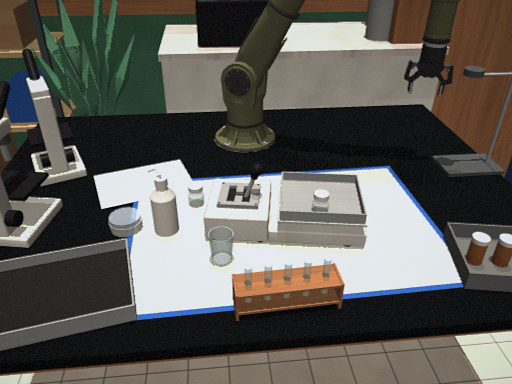

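View pics/top0.png

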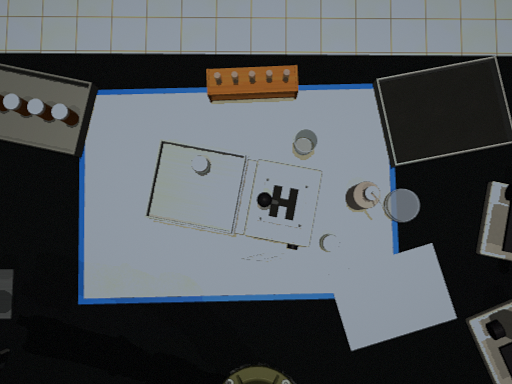

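The top view shows the gearbox centred near (283,202), knob near (265,200), and the bottle near (365,195). The gearbox is turned by about -10°. I'll measure it next.

```bash
cat > h.py <<'E'
import numpy as np, cv2
from station import ctrl,get_state,vision,models,ticket
def back(n,uv,depth=None,z=None):
    c=vision.camera_info(n);K,R,t=c['mtx'],np.array(c['R']),np.array(c['t'])
    uv=np.atleast_2d(uv).astype(float)
    r=np.c_[(uv[:,0]-K[0,2])/K[0,0],(uv[:,1]-K[1,2])/K[1,1],np.ones(len(uv))]
    C=-R.T@t; rd=r@R
    if z is not None: s=(z-C[2])/rd[:,2]
    else: s=np.asarray(depth)
    return C+rd*s[:,None]
E
python3 - <<'E'
from h import *
im,d=vision.grab_frame('top')
np.save('d0.npy',d)
cv2.imwrite('pics/crop0.png',cv2.resize(im[130:280,220:420],None,fx=4,fy=4,interpolation=cv2.INTER_CUBIC))
v,u=np.mgrid[130:270,140:420]
uv=np.c_[u.ravel(),v.ravel()]
P=back('top',uv,depth=d[v,u].ravel())
z=P[:,2]
for lo,hi in((.08,.09),(.091,.1),(.15,.21)):
    m=(z>lo)&(z<hi); q=P[m]; print(lo,m.sum(),q.mean(0),uv[m].min(0),uv[m].max(0))
    if m.sum()>20:
        # largest component near gearbox
        mk=np.zeros(d.shape,np.uint8); mk[uv[m][:,1],uv[m][:,0]]=1
        n,l,st,ce=cv2.connectedComponentsWithStats(mk)
        for i in range(1,n):
            if st[i,4]>25:
                vv,uu=np.where(l==i); W=back('top',np.c_[uu,vv],depth=d[vv,uu])
                r=cv2.minAreaRect((W[:,:2]*1000).astype(np.float32)); print(st[i],W.mean(0),W[:,2].max(),r)
for n in('knob','wash_bottle','jar_a','jar_b','beaker','dishes','forceps'):
    r=models.recognise('top',n); print(n,[(x['point'],round(x['p'],2)) for x in r[:2]])
E
```

```text
0.08 8321 [0.56558101 0.061985   0.08624227] [145 130] [362 246]
[293 130  25  23  97] [ 0.70420352 -0.12143685  0.0845494 ] 0.08980466706738 ((704.186279296875, -119.6369400024414), (58.67936325073242, 62.21330642700195), 0.3962745666503906)
[ 148  143   96   88 4409] [0.58226897 0.16193757 0.08752853] 0.08999732009360573 ((584.8457641601562, 160.76571655273438), (211.22030639648438, 192.64830017089844), 79.86955261230469)
[145 155 103  80 315] [0.52682627 0.10862239 0.08452954] 0.08998551803919885 ((520.484619140625, 119.33555603027344), (153.79229736328125, 306.71820068359375), 32.26882553100586)
[ 244  160   78   87 2963] [ 0.5432566  -0.06267393  0.08452619] 0.08999254006446522 ((544.943115234375, -62.37593078613281), (169.44027709960938, 198.93411254882812), 80.19071197509766)
[268 185  30  35 501] [ 0.54531457 -0.06355872  0.08657563] 0.08997074586304499 ((545.1260375976562, -62.40464782714844), (62.89653015136719, 79.76272583007812), 79.96923065185547)
0.091 2078 [0.56183683 0.02854774 0.09468178] [147 142] [364 232]
[ 258  177   51   51 1167] [ 0.5445155  -0.0665997   0.09616529] 0.09999984099827652 ((544.8411254882812, -62.14744567871094), (111.87600708007812, 112.06232452392578), 79.9195785522461)
0.15 415 [ 0.5530769  -0.15763186  0.17775823] [257 186] [387 213]
[363 186  25  28 232] [ 0.55821531 -0.27127443  0.17270382] 0.19499816360524158 ((544.9666748046875, -276.4324035644531), (75.2045669555664, 33.507171630859375), 22.88791847229004)
[257 192  15  15 183] [ 0.54656262 -0.0135604   0.18416601] 0.19296185620534345 ((547.015625, -14.433927536010742), (33.159080505371094, 33.5167350769043), 0.3229559659957886)
knob []
wash_bottle [([362.2, 197.3], 0.95)]
jar_a [([199.0, 164.6], 0.69), ([327.7, 244.3], 0.56)]
jar_b [([199.0, 164.6], 0.69), ([327.7, 244.3], 0.56)]
beaker [([304.2, 143.2], 0.82), ([235.1, 191.9], 0.33)]
dishes [([401.6, 205.0], 0.74)]
forceps [([272.1, 253.3], 0.53)]
```

View pics/crop0.png

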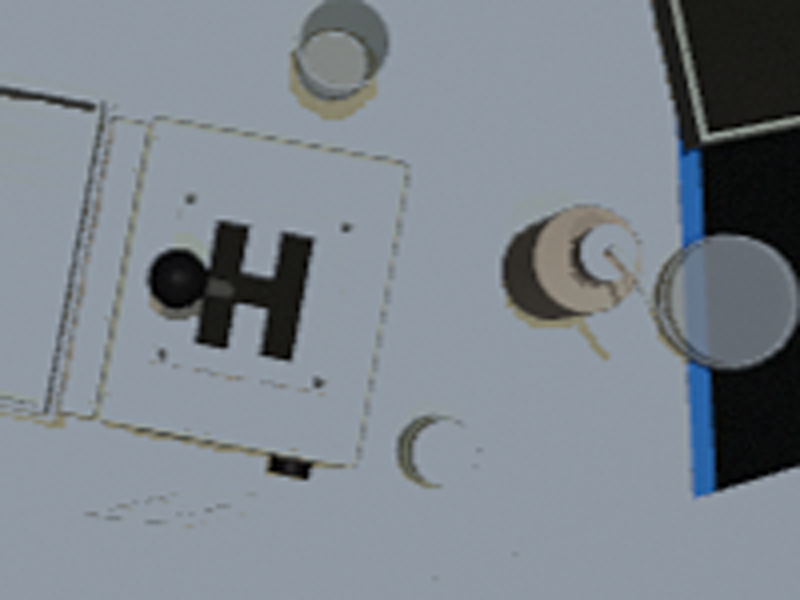

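```bash
cat >> h.py <<'E'
from scipy.optimize import least_squares
O=np.array([.5449,-.0622]); A=np.radians(-10.05)
RX=np.array([np.cos(A),np.sin(A)]); RY=np.array([-np.sin(A),np.cos(A)])
def W(x,y,z): return [*(O+x*RX+y*RY),z]
Q=[0,np.cos((np.pi+A)/2),np.sin((np.pi+A)/2),0]
def knob(n='top',zmin=.15,show=None):
    im,d=vision.grab_frame(n)
    if show: cv2.imwrite(f'pics/{show}.png',cv2.resize(im,(768,576),interpolation=cv2.INTER_CUBIC))
    v,u=np.mgrid[0:384,0:512]; P=back(n,np.c_[u.ravel(),v.ravel()],depth=d.ravel())
    col=im.reshape(-1,3).max(1); D=P[:,:2]-O; x=D@RX; y=D@RY
    m=(abs(x)<.08)&(abs(y)<.08)&(P[:,2]>zmin)&(P[:,2]<.205)&(col<70)&(d.ravel()>0)
    if m.sum()<20: return None
    p=np.c_[x,y,P[:,2]][m]
    s=least_squares(lambda c:np.linalg.norm(p-c,axis=1)-.018,p.mean(0)-[0,0,.01],loss='soft_l1',f_scale=.002).x
    a=np.arcsin(np.clip(-s[1]/.15,-1,1)); f=np.arctan2(s[0],s[2]-.03)
    print(n,m.sum(),'knob mm',(s*1000).round(1),'fore %.3f across %.3f'%(f,a)); return s
def st(tag=''):
    s=get_state(); D=np.array(s['tcp_pos'][:2])-O
    print(tag,'t%.1f'%s['time'],'tcp',(np.r_[D@RX,D@RY,s['tcp_pos'][2]]*1000).round(1),'F',np.round(s['contact_force'],1),'w%.3f'%s['width'])
E
python3 - <<'E'
from h import *
knob('top'); knob('scene')
ctrl.close_gripper(); st()
ctrl.movep(W(-.065,.048,.27),Q); st()
knob('scene',show='s1')
E
```

```text
top 164 knob mm [ -6.6  48.7 172.2] fore -0.046 across -0.331
scene 156 knob mm [ -5.5  48.1 170.1] fore -0.039 across -0.327
 t1.4 tcp [-427.3  579.5  200.9] F [0.6 0.4 0.1] w-0.000
 t3.7 tcp [-65.1  49.  269.9] F [0.1 0.2 0.6] w0.000
scene 159 knob mm [ -5.4  47.7 170.3] fore -0.039 across -0.324
```

Run:
```python
from h import *
ctrl.movel(W(-.058,.048,.158)); st()
ctrl.movel(W(-.029,.048,.158),max_speed=.04); st()
knob('scene',show='s2')
```

```text
t4.6 tcp [-57.5  48.1 158.6] F [-0.9 -0.4  0. ] w0.000
 t5.5 tcp [-29.3  48.  157.9] F [ 0.7 -0.5  0.6] w-0.000
scene 181 knob mm [ -7.   47.9 171.4] fore -0.049 across -0.325
```

View pics/s2.png

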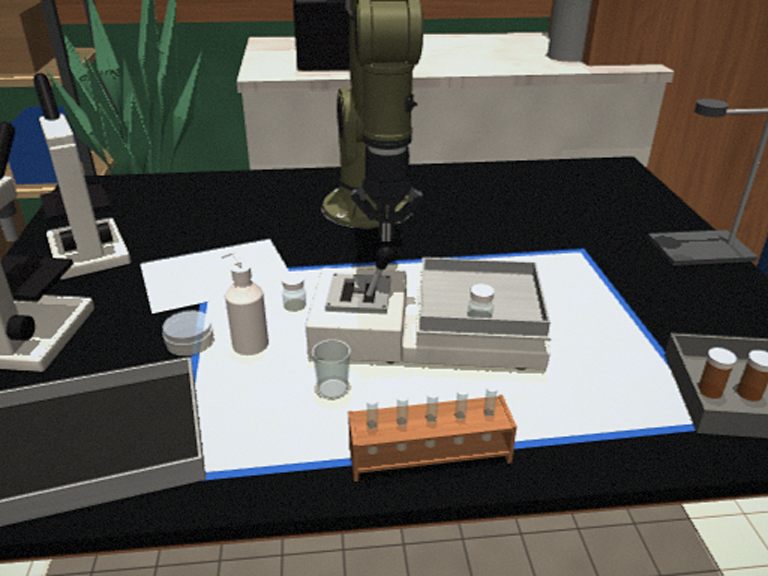

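```bash
sed -i "s/def knob(n='top',zmin=.15,show=None)/def knob(n='top',zmin=.15,show=None,x0=-.08,y0=.08)/; s/m=(abs(x)<.08)/m=(x>x0)\&(y<y0)\&(abs(x)<.08)/" h.py
python3 - <<'E'
from h import *
knob('scene',x0=-.014)
for x in(-.026,-.023):
    ctrl.movel(W(x,.048,.158),max_speed=.03); st()
    knob('scene',x0=x+.015)
im,d=vision.grab_frame('scene'); cv2.imwrite('pics/c3.png',cv2.resize(im[120:220,190:330],None,fx=5,fy=5,interpolation=cv2.INTER_CUBIC))
E
```

```text
scene 154 knob mm [ -6.2  47.7 170.1] fore -0.044 across -0.324
 t5.8 tcp [-25.8  48.  158. ] F [-0.6 -0.   0.2] w-0.000
scene 156 knob mm [ -6.   47.8 170.1] fore -0.043 across -0.325
 t6.2 tcp [-22.8  48.  158. ] F [ 0.4 -0.1 -0.2] w0.000
scene 153 knob mm [ -6.2  48.1 170.2] fore -0.044 across -0.326
```

View pics/c3.png

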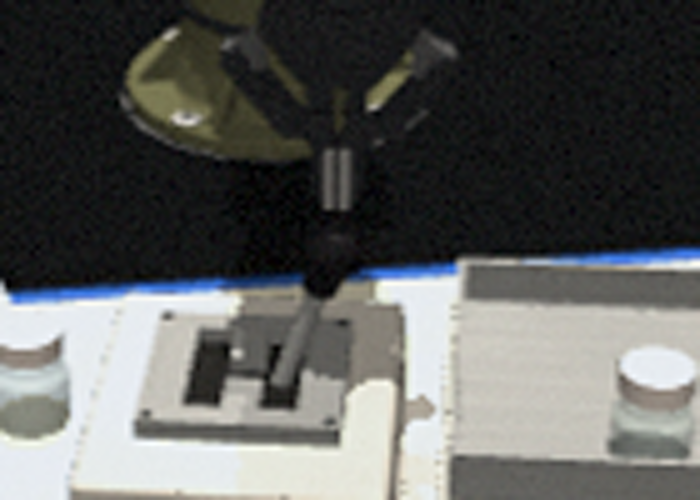

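Run:
```python
from h import *
im,d=vision.grab_frame('scene')
for r in range(148,182,2):
    uv=np.array([[c,r] for c in (254,256,258,260,262)]); P=back('scene',uv,depth=d[uv[:,1],uv[:,0]])
    D=P[:,:2]-O
    print(r,' '.join('%d,%d,%d;'%tuple(1000*np.array(k)) for k in zip(D@RX,D@RY,P[:,2])))
im,d=vision.grab_frame('wrist'); cv2.imwrite('pics/w3.png',im)
```

```text
148 -8,41,233; -16,46,229; 1031,114,770; -10,57,232; -19,62,228;
150 -13,41,224; -14,46,224; -12,51,225; -18,56,222; -452,40,-3;
152 -11,41,219; -12,46,219; -13,51,219; -16,57,217; -425,42,2;
154 -14,41,212; -14,46,212; -9,52,215; -19,56,210; -422,42,-4;
156 -14,41,206; -10,46,208; -17,51,205; -13,57,207; -402,43,-1;
158 -13,41,200; -13,46,200; -12,52,201; -13,57,201; -383,44,0;
160 -13,41,194; -14,46,194; -10,52,196; -371,38,-1; -371,45,-1;
162 -356,17,-2; -351,25,0; -353,32,0; -356,39,-1; -354,46,0;
164 -5,41,186; -4,47,187; -5,52,187; -7,57,186; -338,47,0;
166 1,42,184; 0,47,184; -2,52,182; 0,58,185; -4,63,182;
168 4,42,180; 8,48,182; 8,53,183; 4,58,180; -3,63,176;
170 5,42,174; 13,48,179; 11,53,178; 2,58,173; 1,64,173;
172 13,43,173; 9,48,171; 9,53,171; 10,59,172; 2,64,167;
174 13,43,167; 11,48,166; 9,53,165; 2,58,161; -271,51,0;
176 3,42,154; 4,48,156; -255,38,0; -254,45,1; -256,51,0;
178 2,42,147; -1,47,145; -248,38,-3; -244,45,0; -235,53,5;
180 -2,42,138; -90,42,84; -97,47,81; -95,53,82; -96,59,82;
```

View pics/w3.png

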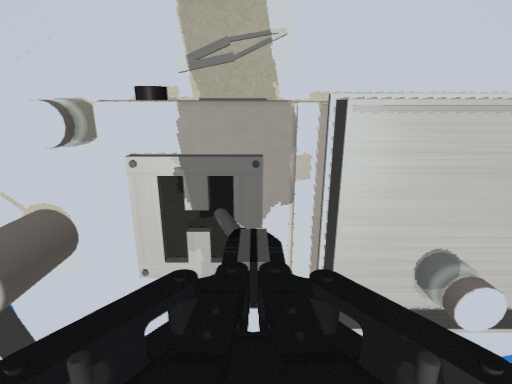

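Run:
```python
from h import *
im,d=vision.grab_frame('wrist'); c=vision.camera_info('wrist'); K=c['mtx'];H=np.array(c['hand_eye'])
print(H.round(3)); st()
for v in range(220,330,8):
  o=[]
  for u in (236,244,252,260,268):
    z=d[v,u]; p=H@[(u-K[0,2])/K[0,0]*z,(v-K[1,2])/K[1,1]*z,z,1]; o.append('%d,%d,%d;'%tuple(p[:3]*1000))
  print(v,*o)
im,d=vision.grab_frame('scene'); np.save('d3.npy',d); np.save('i3.npy',im)
print((d[158:180,248:268]*1000).astype(int));
```

```text
[[ 0.001 -0.96  -0.28   0.071]
 [ 1.     0.001  0.002  0.   ]
 [-0.001 -0.28   0.96  -0.174]
 [ 0.     0.     0.     1.   ]]
 t6.4 tcp [-23.  48. 158.] F [ 0.1 -0.7 -0.6] w0.000
220 -23,-14,60; -22,-7,60; -22,0,60; -23,6,62; -27,13,73;
228 -13,-11,21; -8,-5,10; -30,0,61; -30,6,61; -35,14,73;
236 -3,-9,-13; 10,-4,-44; 10,0,-43; 10,3,-44; -1,9,-17;
244 7,-7,-45; 10,-3,-52; 10,0,-53; 10,3,-53; 11,7,-53;
252 7,-7,-53; 11,-3,-60; 10,0,-59; 11,3,-61; 10,6,-60;
260 7,-7,-61; 11,-3,-68; 10,0,-67; 11,3,-67; 11,6,-68;
268 13,-6,-78; 11,-3,-74; 8,0,-69; 11,2,-74; 11,5,-74;
276 12,-5,-80; 12,-3,-80; 5,0,-69; 12,2,-81; 11,5,-80;
284 12,-5,-86; 12,-2,-85; 0,0,-69; 8,2,-81; 12,5,-86;
292 17,-4,-97; 11,-2,-89; -3,0,-68; 4,2,-79; 17,4,-97;
300 17,-4,-101; 8,-2,-89; -6,0,-69; 0,2,-78; 16,4,-101;
308 17,-4,-105; -2,-3,-79; -186,0,155; -3,2,-78; 14,4,-101;
316 15,-4,-105; -5,-3,-80; -199,0,156; -7,2,-78; 12,4,-102;
324 13,-4,-106; -6,-3,-82; -212,0,156; -8,2,-80; 9,4,-102;
[[1605 1608 1609 1616 1195 1193 1187 1188 1188 1186 1188 1196 1189 1190
  1608 1607 1607 1609 1603 1612]
 [1600 1596 1608 1604 1198 
[... 1478 characters left out ...]
4 1186 1184 1186 1189 1189 1191 1190
  1517 1516 1524 1528 1532 1525]
 [1517 1517 1205 1205 1195 1194 1191 1188 1187 1186 1186 1190 1189 1518
  1515 1513 1514 1516 1513 1517]
 [1505 1510 1205 1200 1196 1197 1199 1191 1190 1190 1199 1199 1511 1507
  1506 1512 1516 1507 1512 1509]
 [1501 1496 1202 1204 1201 1198 1200 1198 1201 1204 1504 1504 1505 1505
  1502 1503 1502 1495 1502 1504]
 [1491 1500 1207 1201 1201 1200 1198 1203 1201 1205 1501 1498 1499 1494
  1496 1501 1498 1499 1499 1496]
 [1487 1492 1490 1206 1200 1200 1207 1208 1202 1497 1492 1488 1493 1488
  1490 1487 1487 1493 1489 1490]
 [1479 1483 1218 1206 1201 1201 1204 1205 1208 1482 1482 1488 1481 1485
  1485 1486 1483 1482 1486 1481]]
```

Contact never happened. Both cameras agree that the shut fingertips end about 35 mm above the nominal TCP (tip z≈0.192 with TCP at 0.158). I'll check how low the gripper body comes before going lower.

```bash
python3 - <<'E'
from h import *
d=np.load('d3.npy')
v,u=np.mgrid[90:165,215:300]
P=back('scene',np.c_[u.ravel(),v.ravel()],depth=d[v,u].ravel()); D=P[:,:2]-O; x=D@RX*1e3;y=D@RY*1e3;z=P[:,2]*1e3
m=(abs(x)<90)&(abs(y-48)<90)&(z>150)
for lo in range(180,400,10):
    k=m&(z>=lo)&(z<lo+10)
    if k.sum()>2: print(lo,k.sum(),'x',np.percentile(x[k],[5,50,95]).round(),'y',np.percentile(y[k],[2,98]).round())
E
python3 - <<'E'
import numpy as np,cv2
im=np.load('i3.npy'); cv2.imwrite('pics/c4.png',cv2.resize(cv2.convertScaleAbs(im[70:200,190:330],alpha=2.5),None,fx=4,fy=4))
E
```

```text
180 14 x [-16.  -7.  -3.] y [40. 57.]
190 24 x [-21. -14. -11.] y [36. 59.]
200 36 x [-19. -15. -11.] y [35. 60.]
210 32 x [-18. -14. -11.] y [36. 60.]
220 34 x [-23. -15. -10.] y [35. 62.]
230 73 x [-28. -14.  -9.] y [18. 77.]
240 113 x [-35. -13. -10.] y [10. 85.]
250 98 x [-33. -12.  -6.] y [ 2. 93.]
260 115 x [-23. -12.  -6.] y [ -8. 101.]
270 156 x [-23. -13.  -6.] y [-11. 107.]
280 147 x [-25. -14.  -3.] y [ -8. 105.]
290 140 x [-18. -12.  -2.] y [ 7. 89.]
300 84 x [-19. -13.  -9.] y [10. 86.]
310 45 x [-14.   6.  12.] y [13. 84.]
320 106 x [-9.  9. 15.] y [14. 84.]
330 114 x [-11.   8.  15.] y [13. 83.]
340 107 x [-11.   8.  15.] y [14. 83.]
350 121 x [-11.   8.  15.] y [14. 83.]
360 136 x [-17.   3.  13.] y [14. 82.]
370 69 x [-5.  9. 17.] y [13. 84.]
380 128 x [-12.   9.  18.] y [10. 87.]
390 114 x [-0. 12. 18.] y [16. 84.]
```

View pics/c4.png

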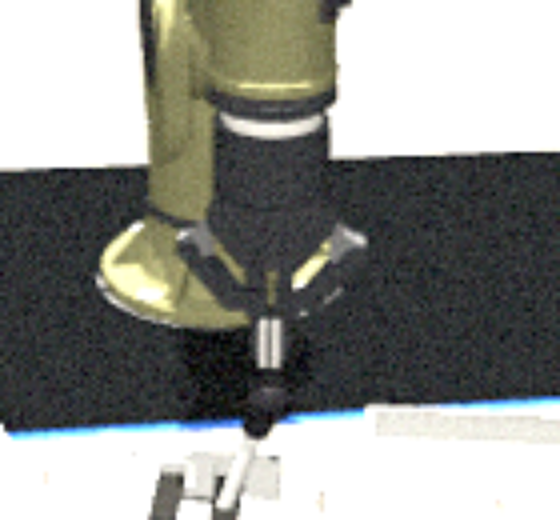

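The whole gripper sits about 35 mm higher than the TCP says: the body begins at z≈0.31 and the finger half-sizes are about 10 mm in x and 12 mm in y. I'll back off, go lower, and push again.

Run:
```python
from h import *
ctrl.movel(W(-.05,.048,.158)); ctrl.movel(W(-.05,.048,.120)); st()
for x in(-.036,-.031,-.0285):
    ctrl.movel(W(x,.048,.120),max_speed=.03); st(); knob('scene',x0=x+.016)
```

```text
t7.2 tcp [-49.7  47.9 119.9] F [0.8 0.9 0.6] w0.000
 t7.8 tcp [-36.1  47.9 119.9] F [-0.3  0.3  0.3] w-0.000
scene 157 knob mm [ -5.9  47.6 170.6] fore -0.042 across -0.323
 t8.2 tcp [-31.2  48.  119.9] F [-2.  -1.2  0.9] w0.000
scene 157 knob mm [ -3.4  47.9 170.3] fore -0.024 across -0.325
 t8.5 tcp [-28.5  48.  120. ] F [-1.8  2.   1.1] w0.000
scene 157 knob mm [ -1.3  48.1 170.1] fore -0.009 across -0.327
```

Run:
```python
from h import *
ctrl.movel(W(-.045,.048,.120)); ctrl.movel(W(-.045,.093,.120)); ctrl.movel(W(-.001,.093,.120)); st()
ctrl.movel(W(-.001,.070,.120),max_speed=.06); st(); knob('scene',y0=.069)
ctrl.movel(W(-.001,.040,.120),max_speed=.06); st(); knob('scene',y0=.032)
```

```text
t9.7 tcp [ -1.2  91.8 119.6] F [-0.6 -0.   0.3] w0.000
 t10.2 tcp [ -1.2  69.4 120.1] F [-0.2 -0.   0.2] w0.000
scene 244 knob mm [1.000e-01 4.160e+01 1.776e+02] fore 0.001 across -0.281
 t10.9 tcp [  0.7  39.6 122.1] F [-0.5  2.8 14.7] w-0.000
scene 204 knob mm [ -0.2  10.2 178.6] fore -0.001 across -0.068
```

Run:
```python
from h import *
im,d=vision.grab_frame('scene'); cv2.imwrite('pics/c5.png',cv2.resize(cv2.convertScaleAbs(im[80:230,170:370],alpha=1.8),None,fx=4,fy=4,interpolation=cv2.INTER_CUBIC))
im,d=vision.grab_frame('wrist'); cv2.imwrite('pics/w5.png',im); st()
```

```text
t11.1 tcp [  0.7  39.6 122.1] F [-1.3  2.3 15. ] w0.000
```

View pics/c5.png

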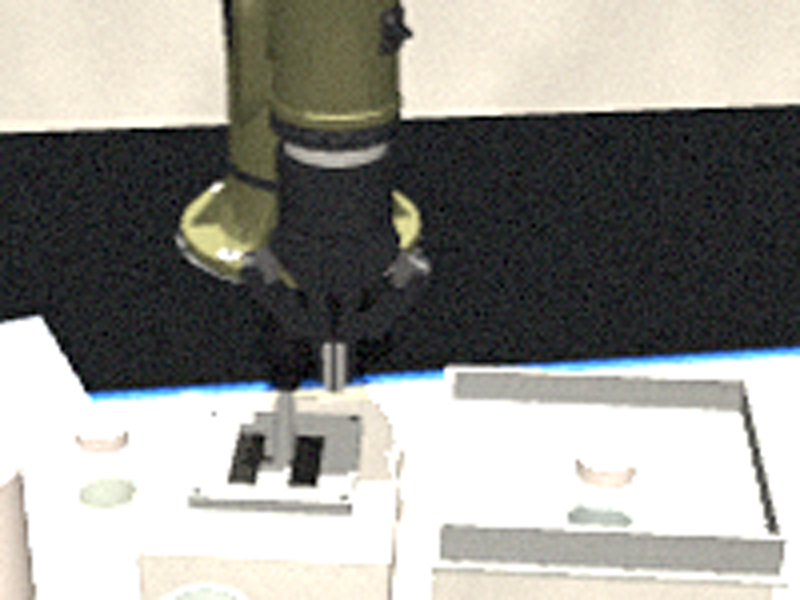

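View pics/w5.png

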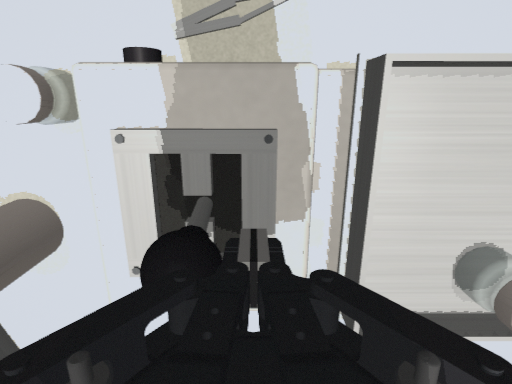

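The knob's top has met the finger linkage from below (15 N upward). I'll raise the tool about 15 mm and continue.

Run:
```python
from h import *
ctrl.movel(W(-.001,.041,.136)); st(); knob('scene',y0=.028)
for y,z in((.025,.136),(.01,.136),(0,.134),(-.008,.131),(-.013,.130)):
    ctrl.movel(W(-.001,y,z),max_speed=.06); st(); k=knob('scene',y0=y-.011)
```

```text
t11.3 tcp [ -0.5  39.9 136.5] F [-0.5 -0.8 -0. ] w0.001
scene 179 knob mm [ -1.1   8.4 177. ] fore -0.007 across -0.056
 t11.8 tcp [ -1.2  24.  135.7] F [ 0.  -0.2 -0.1] w0.000
scene 183 knob mm [ -0.8  -7.2 177.7] fore -0.006 across 0.048
 t12.2 tcp [ -1.    9.2 135.9] F [ 0.1 -0.2  0.5] w-0.000
scene 180 knob mm [ -0.8 -22.  176.1] fore -0.005 across 0.147
 t12.6 tcp [ -1.   -0.7 134. ] F [ 0.4 -0.6  0.1] w0.000
scene 180 knob mm [ -0.9 -31.3 174.8] fore -0.006 across 0.210
 t12.9 tcp [ -1.1  -8.6 130.8] F [-0.4  0.4  0.3] w-0.000
scene 176 knob mm [ -1.2 -39.1 172.7] fore -0.008 across 0.264
 t13.2 tcp [ -1.1 -13.3 129.9] F [ 0.7  0.8 -0.1] w-0.000
scene 179 knob mm [ -0.4 -43.3 171.9] fore -0.003 across 0.293
```

Run:
```python
from h import *
ctrl.movel(W(-.001,-.0175,.130),max_speed=.04); st(); knob('scene',y0=-.028)
ctrl.movel(W(-.001,.0,.130)); ctrl.movel(W(-.055,.0,.140)); ctrl.movel(W(-.055,-.048,.125)); st()
k=knob('scene',x0=-.02); knob('top')
ctrl.movel(W(-.030,-.048,.122),max_speed=.04); st(); knob('scene',x0=-.014)
for x in(-.015,0):
    ctrl.movel(W(x,-.048,.122),max_speed=.05); st(); knob('scene',x0=x+.016)
```

```text
t13.5 tcp [ -1.1 -17.7 129.9] F [ 1.1  0.  -0. ] w-0.000
scene 174 knob mm [ -1.2 -47.4 170.6] fore -0.009 across 0.322
 t14.9 tcp [-54.5 -47.8 124.8] F [-0.   0.5 -0.7] w-0.000
scene 160 knob mm [ -1.3 -48.  170.2] fore -0.009 across 0.326
 t15.7 tcp [-30.2 -48.  121.9] F [-0.4  0.1  0.3] w-0.000
scene 162 knob mm [ -0.8 -48.6 170. ] fore -0.006 across 0.330
 t16.2 tcp [-14.6 -47.9 121.9] F [0.8 0.3 0.6] w-0.000
scene 160 knob mm [ 13.7 -48.  169.7] fore 0.098 across 0.326
 t16.7 tcp [  0.4 -48.  121.8] F [-0.4  0.7 -1. ] w0.000
scene 147 knob mm [ 28.2 -48.5 167.4] fore 0.202 across 0.329
```

Run:
```python
from h import *
for x in(.012,.018,.0205):
    ctrl.movel(W(x,-.048,.118),max_speed=.04); st(); knob('scene',x0=x+.016)
ctrl.pause(.3)
ctrl.movel(W(-.03,-.048,.122)); ctrl.movel(W(-.06,-.048,.27)); st(); knob('scene',show='s9')
ctrl.movel(W(-.20,-.0,.30)); knob('top'); st()
im,_=vision.grab_frame('top'); cv2.imwrite('pics/t9.png',im)
for n in('wash_bottle','jar_a','beaker','dishes','forceps'):
    r=models.recognise('top',n); print(n,[(x['point'],round(x['p'],2)) for x in r[:2]])
```

```text
t17.3 tcp [ 12.3 -48.  117.8] F [-0.1 -1.  -0.1] w0.000
scene 144 knob mm [ 40.  -48.5 164.7] fore 0.289 across 0.329
 t17.6 tcp [ 18.  -48.  117.8] F [-1.2 -0.5 -0.9] w-0.000
scene 134 knob mm [ 45.3 -48.6 163.4] fore 0.327 across 0.330
 t17.9 tcp [ 20.4 -48.  117.9] F [-1.7  0.6 -1.6] w0.000
scene 135 knob mm [ 47.6 -48.7 162.8] fore 0.344 across 0.331
 t19.9 tcp [-60.3 -48.  269.2] F [-0.6  0.1 -0.6] w-0.000
scene 133 knob mm [ 47.6 -48.6 162.7] fore 0.344 across 0.330
top 169 knob mm [ 47.5 -48.  164. ] fore 0.341 across 0.325
 t21.2 tcp [-1.994e+02 -2.000e-01  2.998e+02] F [-0.7 -0.2 -0.2] w-0.000
wash_bottle [([363.4, 195.9], 0.84)]
jar_a [([330.0, 242.1], 0.83), ([268.5, 255.1], 0.69)]
beaker [([306.1, 143.3], 0.94)]
dishes [([401.9, 207.8], 0.86)]
forceps [([271.9, 255.1], 0.57)]
```

View pics/s9.png

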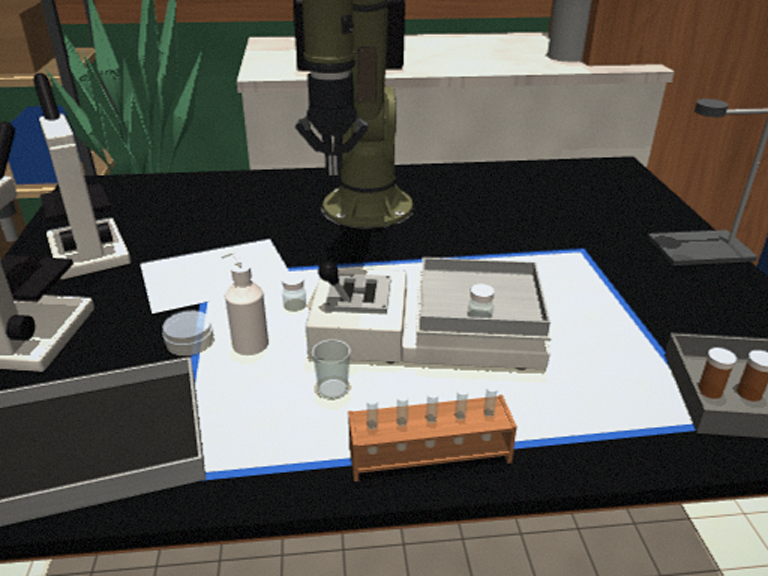

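View pics/t9.png

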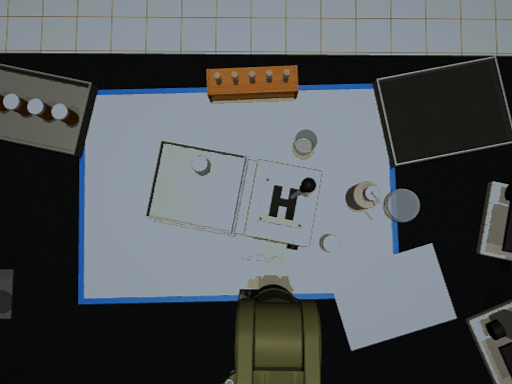

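The knob is now at the far right, at (308,185) in the top view. The bottle, jars, beaker, dishes and forceps are where they started, and the arm is clear. I'll hand the job in.

Run:
```python
from h import *
ticket.close_job(); st()
```

```text
the job is handed in; nothing more can be done
the job is handed in; nothing more can be done
```

The lever is in third gear, and I handed the job in about 21 s into the 51 s allowed. `close_job` reports no verdict, so success rests on my own camera checks. With the fingers shut, I pushed the lever upright in the left leg, across the middle channel to the right, then forward to the end of the far right slot, and backed the arm away.

**Last checks before handing in:**
- **Lever position:** after I let go, the scene camera read gear_fore 0.344 and gear_across 0.330. The top camera read 0.341 and 0.325. Both cameras put it inside the third-gear range.
- **Crossing to the right:** gear_across reached 0.32 while gear_fore read about -0.01, so step 1 was met in the middle channel.
- **Other things:** the pictures show the bottle, both jars, the beaker, the dishes and the forceps where they started. In the final check the network did not find the jar in the tray, but it is plainly visible in both pictures in its old place.

**What went wrong or disagreed:**
- **Tool height:** both the wrist and scene cameras showed the shut fingertips about 35 mm higher than the reported TCP. My first nudge therefore passed over the knob without touching it, and I corrected the height from there.
- **Contact partway across:** the knob's top briefly pressed up on the finger linkage with about 15 N, below the 40 N limit. I raised the tool 15 mm and finished the push cleanly.

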